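# Back off the ratchet clamp

## Task

The half-carved stag has to go into the bench clamp next, so open the clamp fully: press the thumb plate of the ratchet release on the sliding jaw all the way down, where it stays, and then push the jaw back along its bar, away from the fixed jaw, until it is up against the end stop. Pressing and pushing with the fingertips is all it takes; do not lift or shift the stag or any other loose thing on the bench, and finish clear of everything.

Things in the scene. Friction and masses are not known exactly. Their poses are not given: they have to be found in the camera images.
- clamp: bench clamp screwed to the bench (cannot move). Origin on the bench under the bar; x across the bar, y along it from fixed jaw to end stop, z up. Pine base board x -55 to +100, y -165 to +200, 18 mm thick. Steel bar at x = 0, 10 mm wide, top 62 mm above the bench, ratchet teeth underneath. The sliding jaw rides on the bar between fixed jaw and end stop
- fixed_jaw (a point): on the dark steel fixed jaw's inner face (looking along the clamp's +y, at the sliding jaw), above the middle of the bar, 85 mm above the bench. The jaw is 20 mm thick, x -22 to +75, top 103 mm above the bench; axes as the clamp's
- end_stop (a point): on the face, towards the sliding jaw, of the dark steel end stop block at the bar's other end, above the middle of the bar, 70 mm above the bench. Block 45 mm wide, 24 mm thick, top 78 mm above the bench; axes as the clamp's
- jaw (a joint): sliding jaw's place on the bar, in m, along the clamp's y: grows as it is pushed away from the fixed jaw, 0.150 up against the end stop (limit); starts between 0.005 and 0.065. Locked both ways (about 3 mm of play) by the ratchet until the release is down; then slides with about 3 to 4 N, no spring, and stays where it is left
- release (a joint): ratchet release, in m: 0 up and locked, 0.009 pressed all the way down (limit). Needs about 4 to 5 N downwards, has no spring, and stays down once pressed. The ratchet is free from about 0.006 on
- jaw_face (a point): point to push: on the sliding jaw's inner face (it looks at the fixed jaw, along the clamp's -y), above the middle of the bar, 85 mm above the bench, 23 mm above the bar's top. Moves with the jaw; axes as the clamp's. Face plate x -22 to +75 from here, 14 mm thick, top 105 mm above the bench. At the start 90 to 150 mm from the fixed jaw; that space is empty over the bar
- release_top (a point): centre of the top of the release's square steel thumb plate, 32 x 32 x 6 mm on a 12 mm stem: the highest part of the clamp, 130 mm above the bench when up, 121 mm when down. It rides on the sliding jaw, 36 mm behind jaw_face towards the end stop; axes as the clamp's
- stag: half-carved basswood stag standing on its own little base 50 x 85 mm, 113 mm tall, loose, beside the clamp's work space (clamp's +x side). Leave alone. Origin at the centre of its underside
- star_wheel: loose brass six-pointed star wheel, 42 mm across, 6 mm thick with a 10 mm hub, lying on the clamp's base board between the jaws, beside the bar. Leave alone. Origin at the centre of its underside
- collet: loose rusted steel collet, 34 mm across, 46 mm high, standing on the bench on the clamp's -x side. Leave alone. Origin at the centre of its underside
- tin_box: loose faded tin box with a lift-off lid, 115 x 165 mm, 92 mm high over its knob, to the robot's right. Leave alone. Origin at the centre of its underside
- cone_weight: loose cast iron clock weight shaped like a fir cone, 50 mm across, 100 mm tall, standing on the bench near the end stop, on the clamp's +x side. Leave alone. Origin at the centre of its underside
- mallet: loose carver's mallet lying on the bench at the robot's left, head 70 mm in diameter and 90 mm long, the handle 190 mm. Leave alone. Origin on the bench under the middle of its head
- gouge: loose carving tool with a round handle, 190 mm long, lying at the robot's left. Leave alone. Origin under its middle

How it is judged:
By the outcome, as a careful person would: the job done as asked, in the order asked, and still so for the second after the job is handed in, with the robot touching nothing.
It also fails if it takes over 38 s, if anything falls off the work surface, if the arm or the gripper's body presses on something with over 40 N, if the wrist force passes 120 N, or if a joint passes its speed limit or range.

## Robot

A 6-joint arm with a two-finger parallel gripper is mounted at the origin on the work surface. World frame = base frame: x ahead of the robot, y to its left, z up, the work surface at z = 0. Lengths are in m, angles in degrees, forces in N, time in s.
With the tool pointing down it reaches from about 0.425 to 0.95 m from the base axis. Payload 3.5 kg.
Tool frame: the origin (TCP) lies at the very end of the fingers, on their centre line; the grasp point (between the pads) lies 19 mm behind it; z points along the fingers, y is the line along which they close (so a half turn about z gives the same grasp; the last joint's range is limited). The gripper opens to 85 mm and grips with 20 to 120 N. Pads are 22 mm wide; open, the fingers measure 114 mm over their backs; the gripper's body (76 mm by 85 mm) begins 54 mm behind the grasp point. The pads swing forward as they close: fully open they stand 13 mm farther back than shut.
Start: joints at [59.588, 16.404, 90.338, -0, 73.258, -8.594], TCP at [0.251, 0.627, 0.194] pointing down, gripper open.
Joint ranges: [-158.93, 158.93], [-51.34, 127.21], [12.03, 142.37], [-87.48, 267.48], [13.55, 161.25], [-162.69, 162.69]. Speed limits (degrees/s): [159.86, 159.86, 180, 180, 180, 180].

## Interface

Orientations are given as [roll, pitch, yaw] about the fixed x, y, z axes, in that order (R = Rz(yaw) Ry(pitch) Rx(roll)).
In Python, from bench import r, vision, workorder gives the robot as it stands. The module is installed in compiled form; this text tells all that it offers.
- The arm moves only by the shell command python3 -m creep 'ROWS' [OPENING] [FORCE]. ROWS is text: rows parted by semicolons, each of 4 numbers parted by spaces: the shift along the tool's x, y, z in cm, then the turn about the tool's z in degrees. A call has exactly 5 rows; each row is the pose to reach, as a shift and turn from the pose commanded when the call began, along the tool's axes at that moment; what a row does not reach only later rows make up. A row lasts 1/8 s, in which the tool goes at most 62.5 mm and 10.7 degrees, less where a joint would pass 70% of its speed; a pose out of reach is approached as far as the arm can. A call with a gripper value outside its range is refused whole. OPENING is the closure, from -1 (fully open) to 1 (shut), set as the call begins (- or left out, the last holds). The fingers move at their own pace and stop on an object; FORCE is the grip in N (left out, the last holds). Time passes only in rows, so rows that repeat a pose let the fingers close, or fill a call up. It gives the time, the measured TCP pose, the force, the opening and the grip force at its end, in the units of the state.
- r.observe(): the state, without advancing time (a new reading comes with each control period).
- vision.grab_frame(name): name is "scene" or "side" or "wrist"; returns a dict with "frame" (400x640x3 uint8, red, green, blue), "depth" (400x640 float32, m along the optical axis (not along the pixel's ray), 0 where there is no reading), "vfov" (degrees; the focal length in pixels is half the picture's height over the tangent of half this angle, whatever the lens; pixels are square), "cx", "cy" (the principal point, pixels), "R" (3x3) and "t" (3): a world point X has camera coordinates R X + t; the wrist camera has in their place "hand_eye" (4x4, takes a point from camera to tool coordinates, whose origin is the TCP and whose axes are the flange's). Camera axes: x right, y down, z forward; pixel columns grow to the right and rows downward; lengths in m; the calibration is good to about 2 mm. The wrist camera is an equidistant fisheye: a pixel r from the principal point sees the ray r / f radians off the axis. A picture is of the moment at which its call begins: read the wrist's pose just before it.
- workorder.hand_in(): hands the job in; it is judged then, once.
The state is a dict: "time_s": time; "joint_positions": joint angles; "qd": joint speeds; "joint_torque": joint torques, N m; "ee_pos": TCP position; "tool_rot": TCP orientation; "ft_force": force on the tool from outside, world axes, zero at the start; "ft_torque": the same for the moment, N m; "opening": opening from 0.0 (shut) to 1.0 (fully open); "finger_force": force on a finger pad.
Only numpy, scipy, OpenCV 4.12 (cv2) and the standard library are available. Lean on these libraries where they do the work, as an engineer would, in place of code of your own. Each camera call takes 0.05 s, during which the arm holds its last target. There are 200 camera calls.

## Working session

There is one attempt and no reset: what is moved stays moved. The work goes in short steps, Python scripts to look and compute and a shell command to move; the robot and the scene stay as the last step left them, time stands still between calls to the robot, and variables do not carry over. Pictures are saved under pics/ and viewed, at most 10 in all, crops included, and the job is handed in when it is done.

```bash
mkdir -p pics
cat > h.py <<'E'
import numpy as np, cv2
from bench import r, vision, workorder
def grab(n):
    d=vision.grab_frame(n); np.savez(f'pics/{n}.npz',**{k:np.asarray(v) for k,v in d.items()})
    cv2.imwrite(f'pics/{n}.png',d['frame'][:,:,::-1]); return d
def cloud(d):
    """world xyz per pixel from a fixed camera's depth"""
    h,w=d['depth'].shape; f=h/2/np.tan(np.radians(float(d['vfov']))/2)
    u,v=np.meshgrid(np.arange(w),np.arange(h)); z=d['depth']
    P=np.stack([(u-d['cx'])/f*z,(v-d['cy'])/f*z,z],-1)
    return (P-d['t'])@d['R']
E
python3 - <<'E'
from h import *
a=grab('scene');b=grab('side')
for d in(a,b): print(-d['R'].T@d['t'],d['vfov'])
s=r.observe();print(s['tool_rot'],s['ee_pos'],s['ft_force'],s['time_s'],s['opening'])
E
```

```text
[1.37278433 0.21769338 0.98519077] 54.49919287932715
[ 0.07302237 -0.9878016   1.28649553] 48.55558700065057
[-1.79883175e+02 -1.78661674e-02  1.58186003e+02] [0.25047969 0.62609491 0.19227593] [ 0.82097744 -0.27377341 -1.04802402] 0.1 0.9989980755968071
```

View pics/scene.png

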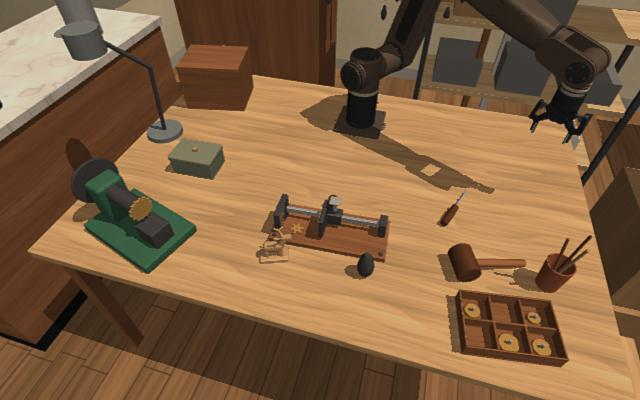

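View pics/side.png

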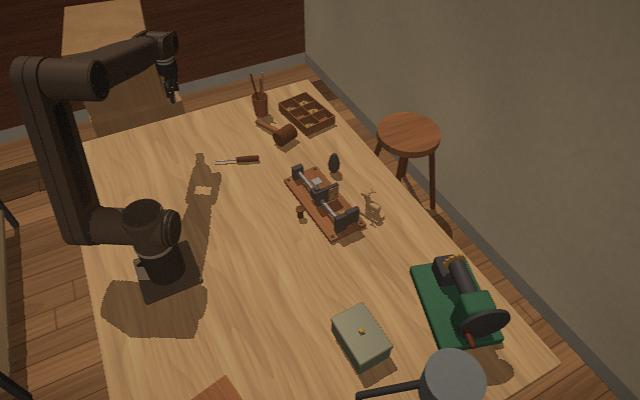

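The scene view shows the clamp with its fixed jaw at (281,210), sliding jaw and thumb plate at (328,215) and (334,200), and end stop at (383,225). The stag is at (273,245), the cone at (366,265), and the clamp's +y runs about along world +y.

Run:
```python
from h import *
for n,(u0,u1,v0,v1) in {'scene':(250,400,180,285),'side':(280,390,150,250)}.items():
    d=np.load(f'pics/{n}.npz'); P=cloud(d); 
    m=np.zeros(P.shape[:2],bool); m[v0:v1,u0:u1]=1; m&=d['depth']>0
    print(n)
    for lo,hi in((.122,.14),(.108,.122),(.094,.108),(.07,.083),(.056,.066)):
        k=m&(P[...,2]>lo)&(P[...,2]<hi)
        nc,l,st,c=cv2.connectedComponentsWithStats(k.astype(np.uint8))
        for i in range(1,nc):
            if st[i,4]>=8:
                q=P[l==i]; print(lo,st[i].tolist(),'mean',q.mean(0).round(4),'min',q.min(0).round(3),'max',q.max(0).round(3))
    # board pose
    k=m&(abs(P[...,2]-.018)<.004); q=P[k][:,:2].astype(np.float32); print('board',k.sum(),cv2.minAreaRect(q))
    c=d['frame'][v0:v1,u0:u1,::-1]; s=5 if n=='scene' else 6; cv2.imwrite(f'pics/{n}c.png',cv2.resize(c,None,fx=s,fy=s)[:600,:800])
```

```text
scene
0.122 [329, 196, 13, 10, 89] mean [0.5932 0.0415 0.1295] min [0.573 0.026 0.126] max [0.609 0.058 0.132]
0.094 [274, 194, 14, 24, 159] mean [ 0.6337 -0.1205  0.1003] min [ 0.582 -0.133  0.094] max [ 0.677 -0.11   0.107]
0.094 [318, 200, 12, 26, 136] mean [0.6261 0.0147 0.103 ] min [0.574 0.005 0.094] max [0.67  0.024 0.108]
0.094 [333, 206, 4, 4, 11] mean [0.5959 0.0422 0.1022] min [0.593 0.037 0.095] max [0.6   0.047 0.107]
0.094 [277, 229, 14, 10, 58] mean [ 0.7358 -0.071   0.0978] min [ 0.725 -0.096  0.094] max [ 0.746 -0.052  0.107]
0.094 [364, 252, 7, 7, 33] mean [0.7384 0.1715 0.0988] min [0.731 0.163 0.095] max [0.745 0.18  0.102]
0.07 [274, 198, 15, 25, 48] mean [ 0.6424 -0.1147  0.0761] min [ 0.582 -0.128  0.07 ] max [ 0.677 -0.109  0.083]
0.07 [326, 207, 17, 12, 116] mean [0.597  0.0423 0.0773] min [0.574 0.019 0.07 ] max [0.616 0.066 0.082]
0.07 [379, 215, 9, 14, 99] mean [0.5859 0.1934 0.0772] min [0.561 0.181 0.071] max [0.606 0.206 0.082]
0.07 [318, 222, 7, 9, 18] mean [0.6619 0.0182 0.0775] min [0.643 0.009 0.071] max [0.669 0.024 0.083]
0.07 [279, 240, 8, 4, 22]
[... 2846 characters left out ...]
3 0.129 0.057] max [0.585 0.148 0.066]
0.056 [305, 180, 7, 8, 22] mean [0.5815 0.1035 0.0619] min [0.574 0.079 0.057] max [0.587 0.125 0.066]
0.056 [310, 192, 5, 7, 9] mean [0.5694 0.0436 0.0612] min [0.568 0.029 0.057] max [0.572 0.058 0.065]
0.056 [315, 193, 23, 25, 98] mean [ 0.5987 -0.0225  0.0616] min [ 0.565 -0.089  0.056] max [0.658 0.013 0.066]
0.056 [365, 201, 15, 10, 45] mean [ 0.7417 -0.1079  0.0617] min [ 0.726 -0.13   0.056] max [ 0.763 -0.081  0.066]
0.056 [335, 216, 24, 12, 39] mean [ 0.6218 -0.1307  0.0612] min [ 0.572 -0.135  0.056] max [ 0.671 -0.125  0.066]
board 1470 ((0.618986189365387, 0.028946474194526672), (0.2588612735271454, 0.39901766180992126), 10.749489784240723)
```

View pics/scenec.png

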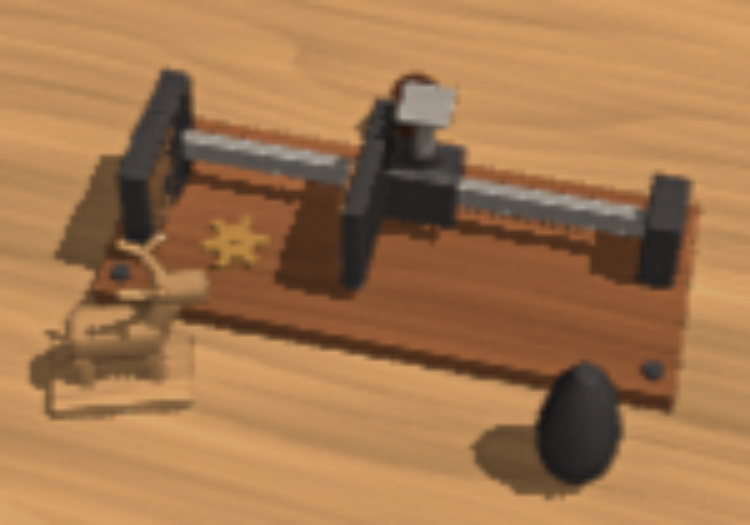

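The crop shows the plate at about (335,201) in the full image, with the jaw, bar and end stop as expected. Both views put the plate near (0.589, 0.041, 0.130), with clamp y about 3.6° left of world y. I'll move above it and shut the fingers.

```bash
python3 -m creep '-4.7 -3.7 0 0; -9.4 -7.4 0 0; -14.1 -11.1 0 0; -18.8 -14.8 0 0; -23.5 -18.5 0 0' 1 40 && python3 -m creep '-4.7 -3.7 0 0; -9.4 -7.4 0 0; -14.1 -11.1 0 0; -18.8 -14.8 0 0; -23.5 -18.5 0 0' && python3 -m creep '-2 -1.6 0 10; -4 -3.2 0 20; -6.2 -4.8 0 30; -6.2 -4.8 0 40; -6.2 -4.8 0 50' && python3 -m creep '0 0 0 7; 0 0 0 14.5; 0 0 0 14.5; 0 0 0 14.5; 0 0 0 14.5'
python3 - <<'E'
from h import *
s=r.observe();print(s['tool_rot'],s['ee_pos'],s['ft_force'],s['time_s'],s['opening'])
d=grab('wrist');print(d['hand_eye'],d['vfov'],d['cx'],d['cy'])
grab('scene')
E
```

```text
time_s: 0.72
ee_pos: [0.4006, 0.3657, 0.1931]
tool_rot: [-180.0, -0.0, 158.2]
ft_force: [1.5, 0.6, 0.1]
opening: -0.0
finger_force: 0.0
time_s: 1.35
ee_pos: [0.55, 0.1067, 0.1932]
tool_rot: [180.0, -0.0, 158.2]
ft_force: [0.6, 0.8, -0.0]
opening: -0.002
finger_force: 0.0
time_s: 1.98
ee_pos: [0.5891, 0.0404, 0.1927]
tool_rot: [-179.9, -0.0, 107.8]
ft_force: [0.2, 0.4, 0.5]
opening: 0.001
finger_force: 0.0
time_s: 2.6
ee_pos: [0.5893, 0.0409, 0.1934]
tool_rot: [-180.0, 0.0, 93.7]
ft_force: [-0.4, -0.1, 0.0]
opening: -0.001
finger_force: 0.0
[-1.79990235e+02  2.80346164e-05  9.37424588e+01] [0.58930399 0.0409017  0.19343516] [-0.37786575 -0.11351213  0.01074381] 2.6 -0.0008916233705329858
[[ 2.71098236e-05 -9.44425555e-01 -3.28725372e-01  8.49943038e-02]
 [ 9.99999925e-01 -1.01636083e-04  3.74469227e-04  7.46415011e-04]
 [-3.87068667e-04 -3.28725357e-01  9.44425481e-01 -1.80492615e-01]
 [ 0.00000000e+00  0.00000000e+00  0.00000000e+00  1.00000000e+00]] 65.70646984690485 320.9880984894015 198.30069331653576
```

View pics/wrist.png

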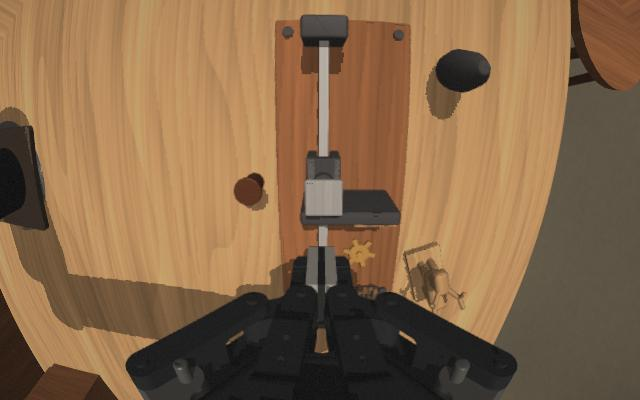

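The wrist view shows the plate centred at about (324,198), corners (305..342, 180..216). The bar is vertical in the image, so the tool is aligned. The collet is at (250,188), clear to the left. I'll cast rays for the plate, jaw top edge and end stop.

```bash
cat >> h.py <<'E'
def wray(d,s,uv,z):
    """wrist pixel -> world point on plane height z"""
    from scipy.spatial.transform import Rotation as Ro
    f=200/np.tan(np.radians(float(d['vfov']))/2); p=np.array(uv,float)-[float(d['cx']),float(d['cy'])]
    n=np.hypot(*p); a=n/f; c=np.array([*(p/n*np.sin(a)),np.cos(a)])
    R=Ro.from_euler('xyz',s['tool_rot'],degrees=True).as_matrix(); H=d['hand_eye']
    o=np.array(s['ee_pos'])+R@H[:3,3]; v=R@H[:3,:3]@c
    return o+v*(z-o[2])/v[2]
E
python3 - <<'E'
from h import *
d=np.load('pics/wrist.npz'); s=r.observe()
for n,uv,z in(('plate',(324,198),.13),('plate l',(305,198),.13),('plate r',(342,198),.13),('top',(324,180),.13),('bot',(324,216),.13),('jawedge L',(303,223),.085),('jaw R top',(399,222),.105),('bar far',(325,150),.062),('bar end',(324,45),.062),('bar near',(323,235),.062),('stop L',(302,45),.078),('stop R',(347,45),.078)):
    print(n,wray(d,s,uv,z).round(4))
E
```

```text
plate [0.5927 0.0415 0.13  ]
plate l [0.5768 0.0404 0.13  ]
plate r [0.6077 0.0424 0.13  ]
top [0.5916 0.057  0.13  ]
bot [0.5938 0.0253 0.13  ]
jawedge L [ 0.5746 -0.0024  0.085 ]
jaw R top [0.6677 0.013  0.105 ]
bar far [0.5924 0.0697 0.062 ]
bar end [0.5844 0.1762 0.062 ]
bar near [ 0.5968 -0.0258  0.062 ]
stop L [0.5639 0.1725 0.078 ]
stop R [0.6057 0.1754 0.078 ]
```

```bash
python3 -m creep '0 0.3 1.5 0; 0 0.3 3 0; 0 0.3 4.5 0; 0 0.3 5.9 0; 0 0.3 5.9 0' && python3 -m creep '0 0 0.3 0; 0 0 0.6 0; 0 0 0.8 0; 0 0 1 0; 0 0 1.2 0'&& python3 -m creep '0 0 0.06 0; 0 0 0.1 0; 0 0 0.1 0; 0 0 0.1 0; 0 0 0.1 0'
```

```text
time_s: 3.32
ee_pos: [0.5911, 0.0412, 0.1323]
tool_rot: [-179.8, -0.0, 93.7]
ft_force: [-0.5, -0.4, -0.7]
opening: 0.0
finger_force: 0.0
time_s: 3.95
ee_pos: [0.5924, 0.0411, 0.1225]
tool_rot: [180.0, 0.0, 93.7]
ft_force: [0.1, 0.7, 0.7]
opening: 0.005
finger_force: 0.0
time_s: 4.58
ee_pos: [0.5924, 0.0411, 0.1216]
tool_rot: [180.0, 0.0, 93.7]
ft_force: [0.3, -0.7, 0.1]
opening: -0.005
finger_force: 0.0
```

```bash
python3 -m creep '0 0 0.05 0; 0 0 0.1 0; 0 0 0.15 0; 0 0 0.2 0; 0 0 0.2 0'
```

```text
time_s: 5.2
ee_pos: [0.5923, 0.0411, 0.1194]
tool_rot: [-180.0, -0.0, 93.7]
ft_force: [0.3, -0.5, 0.3]
opening: -0.001
finger_force: 0.0
```

```bash
python3 -m creep '0 0 0.05 0; 0 0 0.1 0; 0 0 0.15 0; 0 0 0.2 0; 0 0 0.2 0'
python3 - <<'E'
from h import *
d=grab('scene'); cv2.imwrite('pics/sc2.png',cv2.resize(d['frame'][150:260,260:400,::-1],None,fx=5,fy=5))
d=grab('wrist')
cv2.imwrite('pics/w2.png',cv2.resize(d['frame'][150:290,240:410,::-1],None,fx=4,fy=4))
E
```

```text
time_s: 5.82
ee_pos: [0.5923, 0.0411, 0.1174]
tool_rot: [-180.0, -0.0, 93.7]
ft_force: [0.3, 0.3, 0.4]
opening: 0.001
finger_force: 0.0
```

View pics/sc2.png

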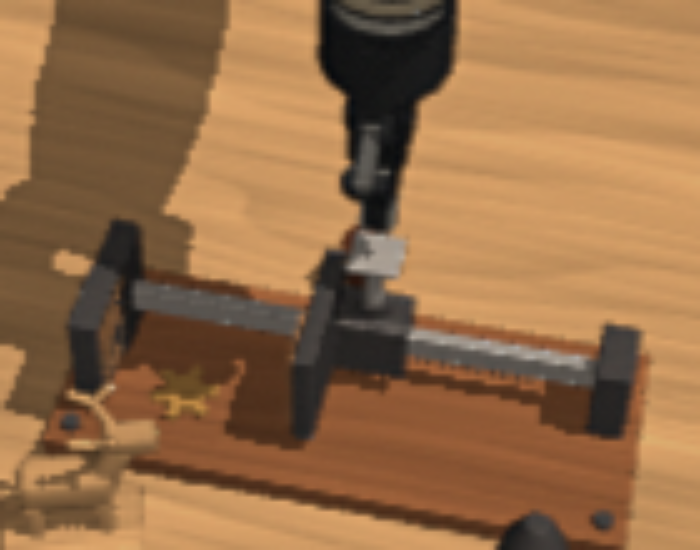

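View pics/w2.png

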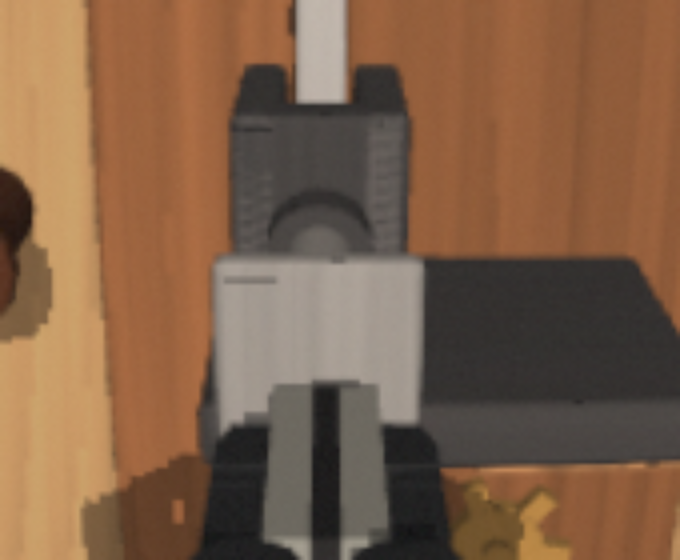

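The tip overlies the plate, but no force has built up. I'll check the plate's height from depth in both fixed views.

Run:
```python
from h import *
grab('side')
for n,(u0,u1,v0,v1) in {'scene':(322,348,185,215),'side':(305,328,165,195)}.items():
    d=np.load(f'pics/{n}.npz'); P=cloud(d)[v0:v1,u0:u1]; c=d['frame'][v0:v1,u0:u1].astype(int)
    m=(c.min(-1)>110)&(np.ptp(c,axis=-1)<40)
    nc,l,st,ce=cv2.connectedComponentsWithStats(m.astype(np.uint8))
    for i in range(1,nc):
        if st[i,4]>5: print(n,st[i],P[l==i].mean(0).round(4),np.percentile(P[l==i][:,2],[5,50,95]).round(4))
d=np.load('pics/wrist.npz');s=r.observe()
for uv in((300,222),(320,222),(340,222),(320,240),(310,255),(330,255)): print(uv,d['depth'][uv[1],uv[0]])
f=200/np.tan(np.radians(float(d['vfov']))/2);H=d['hand_eye']
for uv in((300,222),(320,222),(340,222),(312,252),(330,252)):
    p=np.array(uv,float)-[float(d['cx']),float(d['cy'])];n=np.hypot(*p);a=n/f;c=np.array([*(p/n*np.sin(a)),np.cos(a)]);c*=d['depth'][uv[1],uv[0]]/c[2]
    print(uv,'tool xyz',(H[:3,:3]@c+H[:3,3]).round(4))
```

```text
scene [ 8 12 11  8 59] [0.593  0.0445 0.1295] [0.1267 0.1295 0.1321]
side [ 0 13  7 10 25] [0.5857 0.1102 0.0592] [0.0194 0.0637 0.0677]
side [ 6 13 10  6 36] [0.5898 0.0498 0.1257] [0.0988 0.132  0.136 ]
(300, 222) 0.1818432
(320, 222) 0.18242516
(340, 222) 0.18250957
(320, 240) 0.18682122
(310, 255) 0.14677885
(330, 255) 0.1459094
(300, 222) tool xyz [ 0.012  -0.0116 -0.0133]
(320, 222) tool xyz [ 0.0118  0.0002 -0.0128]
(340, 222) tool xyz [ 0.0118  0.0121 -0.0127]
(312, 252) tool xyz [ 0.0106 -0.0036 -0.047 ]
(330, 252) tool xyz [ 0.0116  0.0052 -0.0487]
```

Run:
```python
from h import *
d=np.load('pics/wrist.npz')
f=200/np.tan(np.radians(float(d['vfov']))/2);H=d['hand_eye']
for u in (313,330):
  for v in range(232,300,4):
    uv=(u,v);p=np.array(uv,float)-[float(d['cx']),float(d['cy'])];n=np.hypot(*p);a=n/f;c=np.array([*(p/n*np.sin(a)),np.cos(a)]);c*=d['depth'][v,u]/c[2]
    print(uv,(H[:3,:3]@c+H[:3,3]).round(4))
print(r.observe())
```

```text
(313, 232) [ 0.0053 -0.004  -0.0128]
(313, 236) [ 0.0024 -0.004  -0.0125]
(313, 240) [ 0.0002 -0.004  -0.0133]
(313, 244) [-0.0029 -0.0041 -0.0127]
(313, 248) [ 0.0114 -0.0032 -0.0443]
(313, 252) [ 0.0113 -0.0031 -0.0483]
(313, 256) [ 0.0105 -0.003  -0.0508]
(313, 260) [ 0.0116 -0.0029 -0.0564]
(313, 264) [ 0.0106 -0.0029 -0.0584]
(313, 268) [ 0.0109 -0.0028 -0.0623]
(313, 272) [ 0.0114 -0.0027 -0.0665]
(313, 276) [ 0.0114 -0.0026 -0.0696]
(313, 280) [ 0.0114 -0.0025 -0.0726]
(313, 284) [ 0.0115 -0.0025 -0.0757]
(313, 288) [ 0.0121 -0.0024 -0.0794]
(313, 292) [ 0.0126 -0.0023 -0.0827]
(313, 296) [ 0.0124 -0.0023 -0.0851]
(330, 232) [ 0.0053  0.0062 -0.0129]
(330, 236) [ 0.0023  0.0063 -0.0121]
(330, 240) [-0.      0.0063 -0.013 ]
(330, 244) [-0.003   0.0063 -0.0124]
(330, 248) [ 0.0113  0.0053 -0.0441]
(330, 252) [ 0.0116  0.0052 -0.0487]
(330, 256) [ 0.0111  0.0051 -0.0518]
(330, 260) [ 0.0114  0.005  -0.0561]
(330, 264) [ 0.0111  0.0049 -0.0592]
(330, 268) [ 0.011   0.0048 -0.0626]
(330, 272) [ 0.0112  0.0047 -0.0661]
(330, 276) [ 0.0118  0.0046 -0.0702]
(330, 280) [ 0.0111  0.0046 -0.0723]
(330, 284) [ 0.0113  0.0045 -0.0755]
(330, 288) [ 0.0121  0.0044 -0.0794]
(330, 292) [ 0.0122  0.0043 -0.0822]
(330, 296) [ 0.0123  0.0042 -0.0849]
{'time_s': 5.975, 'joint_positions': array([-5.81701656e+00,  1.04804478e+01,  1.05721498e+02, -1.83550906e-03,
        6.37959686e+01, -9.49812772e+00]), 'qd': array([ 0.04093716, -0.07672989,  0.04411605, -0.00583745, -0.1047148 ,
       -0.06210784]), 'joint_torque': array([ 1.59147754e-05, -3.45180881e+01, -2.72396243e+01, -1.35490368e-04,
        7.90959602e-04,  1.48502488e-05]), 'ee_pos': array([0.59238065, 0.04106438, 0.11754669]), 'tool_rot': array([1.79998215e+02, 1.96849505e-03, 9.36819216e+01]), 'ft_force': array([ 0.28490077,  0.52772588, -0.11972649]), 'ft_torque': array([0.00129038, 0.021319  , 0.05285294]), 'finger_force': 0.0, 'opening': 0.0008431532610801333}
```

By wrist depth the visible fingertips end about 42 mm behind the nominal TCP, so they still hang about 29 mm above the untouched plate. I'll lower in steps and watch the force.

```bash
python3 -m creep '0 0 0.5 0; 0 0 1 0; 0 0 1.5 0; 0 0 2 0; 0 0 2.2 0' && python3 -m creep '0 0 0.1 0; 0 0 0.2 0; 0 0 0.3 0; 0 0 0.4 0; 0 0 0.5 0'
python3 - <<'E'
from h import *
d=grab('wrist');H=d['hand_eye'];f=200/np.tan(np.radians(float(d['vfov']))/2)
for u in (313,340):
  for v in range(214,262,4):
    uv=(u,v);p=np.array(uv,float)-[float(d['cx']),float(d['cy'])];n=np.hypot(*p);a=n/f;c=np.array([*(p/n*np.sin(a)),np.cos(a)]);c*=d['depth'][v,u]/c[2]
    print(uv,(H[:3,:3]@c+H[:3,3]).round(4))
E
```

```text
time_s: 6.6
ee_pos: [0.5921, 0.0411, 0.0949]
tool_rot: [-179.9, -0.0, 93.7]
ft_force: [-0.1, 0.6, 0.9]
opening: -0.001
finger_force: 0.0
time_s: 7.22
ee_pos: [0.5926, 0.0411, 0.0915]
tool_rot: [180.0, 0.0, 93.7]
ft_force: [-3.0, 0.8, 4.0]
opening: -0.004
finger_force: 2.4
(313, 214) [ 0.0086 -0.0044  0.0076]
(313, 218) [ 0.0076 -0.0043  0.0032]
(313, 222) [ 0.0051 -0.0043  0.0026]
(313, 226) [ 0.0046 -0.0042 -0.0025]
(313, 230) [ 0.0049 -0.0041 -0.0091]
(313, 234) [ 0.0158 -0.0033 -0.0373]
(313, 238) [ 0.0143 -0.0033 -0.0389]
(313, 242) [ 0.012  -0.0033 -0.0389]
(313, 246) [ 0.01   -0.0033 -0.0396]
(313, 250) [ 0.0108 -0.0032 -0.0453]
(313, 254) [ 0.011  -0.0031 -0.0497]
(313, 258) [ 0.0113 -0.003  -0.054 ]
(340, 214) [0.0064 0.0137 0.0131]
(340, 218) [0.0034 0.0137 0.0131]
(340, 222) [0.0004 0.0138 0.0132]
(340, 226) [-0.0027  0.0139  0.0136]
(340, 230) [-0.0057  0.014   0.0135]
(340, 234) [ 0.0154  0.0106 -0.0365]
(340, 238) [ 0.0142  0.0105 -0.0387]
(340, 242) [ 0.0107  0.0107 -0.0365]
(340, 246) [ 0.0087  0.0107 -0.0373]
(340, 250) [ 0.0065  0.0108 -0.0376]
(340, 254) [ 0.0045  0.0108 -0.0384]
(340, 258) [ 0.0072  0.0102 -0.0471]
```

Contact: 4 N at TCP 0.0915 with the plate at 0.130, so the tip offset is about 39 mm. I'll press on down.

```bash
python3 -m creep '0 0 0.15 0; 0 0 0.3 0; 0 0 0.45 0; 0 0 0.6 0; 0 0 0.75 0' && python3 -m creep '0 0 0.05 0; 0 0 0.1 0; 0 0 0.15 0; 0 0 0.2 0; 0 0 0.2 0'
```

```text
time_s: 7.9
ee_pos: [0.5926, 0.0411, 0.0832]
tool_rot: [180.0, -0.0, 93.7]
ft_force: [-2.3, 0.4, 8.5]
opening: -0.004
finger_force: 3.9
time_s: 8.52
ee_pos: [0.5927, 0.0411, 0.0832]
tool_rot: [-180.0, 0.0, 93.7]
ft_force: [-4.1, 0.9, 11.6]
opening: 0.002
finger_force: 5.8
```

```bash
python3 -m creep '0 0 -1 0; 0 0 -2 0; 0 0 -3 0; -2 0 -3 0; -4 0 -3 0' && python3 -m creep '-1.2 0 0 0; -2.4 0 0 0; -2.4 0 0 0; -2.4 0 0 0; -2.4 0 0 0'
python3 - <<'E'
from h import *
d=grab('scene');P=cloud(d)[185:215,322:348];c=d['frame'][185:215,322:348].astype(int)
m=(c.min(-1)>110)&(np.ptp(c,axis=-1)<40)
nc,l,st,ce=cv2.connectedComponentsWithStats(m.astype(np.uint8))
for i in range(1,nc):
    if st[i,4]>5: print(st[i],P[l==i].mean(0).round(4),np.percentile(P[l==i][:,2],[5,50,95]).round(4))
d=grab('wrist');H=d['hand_eye'];f=200/np.tan(np.radians(float(d['vfov']))/2);s=r.observe()
for u,v in ((324,150),(324,160),(324,170),(324,180),(324,190),(324,200),(324,210),(324,220),(380,180),(380,190),(380,200),(380,210)):
    p=np.array((u,v),float)-[float(d['cx']),float(d['cy'])];n=np.hypot(*p);a=n/f;c=np.array([*(p/n*np.sin(a)),np.cos(a)]);c*=d['depth'][v,u]/c[2]
    q=H[:3,:3]@c+H[:3,3]; print((u,v),q.round(4),'height',(s['ee_pos'][2]-q[2]).round(4))
E
```

```text
time_s: 9.15
ee_pos: [0.5949, -0.0003, 0.1108]
tool_rot: [-180.0, 0.0, 93.7]
ft_force: [0.5, 0.9, 0.1]
opening: 0.002
finger_force: 0.0
time_s: 9.78
ee_pos: [0.5964, -0.0223, 0.111]
tool_rot: [-180.0, -0.0, 93.7]
ft_force: [-0.3, 0.2, -0.5]
opening: -0.0
finger_force: 0.0
[ 8 13 11  9 74] [0.5922 0.0414 0.1209] [0.1181 0.1211 0.123 ]
(324, 150) [ 0.054   0.0025 -0.0094] height 0.1204
(324, 160) [ 0.0484  0.0025 -0.0099] height 0.121
(324, 170) [0.0386 0.0027 0.0062] height 0.1049
(324, 180) [0.0321 0.0027 0.0064] height 0.1047
(324, 190) [0.0121 0.0032 0.0486] height 0.0625
(324, 200) [0.0037 0.0032 0.0491] height 0.0619
(324, 210) [-0.0046  0.0032  0.0487] height 0.0623
(324, 220) [-0.013   0.0033  0.0481] height 0.0629
(380, 180) [0.0325 0.0381 0.0056] height 0.1054
(380, 190) [-0.0019  0.0562  0.093 ] height 0.0181
(380, 200) [-0.0118  0.0568  0.0927] height 0.0184
(380, 210) [-0.0218  0.0574  0.0923] height 0.0187
```

View pics/wrist.png

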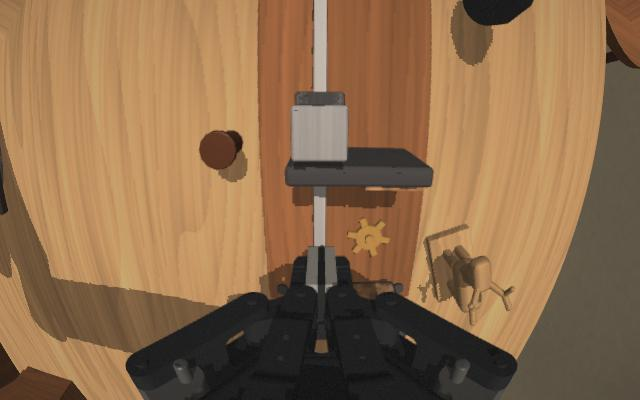

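The plate is now at 0.121, fully down, with the stag, star wheel and collet undisturbed. The fingers are over the empty gap, with the jaw face about 27 mm ahead. I'll check how far the gripper's wider parts hang below before lowering.

Run:
```python
from h import *
d=np.load('pics/wrist.npz');H=d['hand_eye'];f=200/np.tan(np.radians(float(d['vfov']))/2)
u,v=np.meshgrid(np.arange(640),np.arange(400));p=np.stack([u-float(d['cx']),v-float(d['cy'])],-1);n=np.linalg.norm(p,axis=-1)+1e-9;a=n/f
c=np.concatenate([p/n[...,None]*np.sin(a)[...,None],np.cos(a)[...,None]],-1);c*=(d['depth']/c[...,2])[...,None]
q=(c@H[:3,:3].T+H[:3,3])[d['depth']>0]
q=q[(q[:,2]<-.025)&(abs(q[:,1])<.1)&(q[:,0]<.06)]
for z in np.arange(-.13,-.03,.008):
    k=q[(q[:,2]>=z)&(q[:,2]<z+.008)]
    if len(k): print(z.round(3),len(k),'x',np.percentile(k[:,0],[1,99]).round(3),'y',k[:,1].min().round(3),k[:,1].max().round(3))
```

```text
-0.13 7711 x [0.    0.019] y -0.062 0.063
-0.122 5458 x [-0.008  0.018] y -0.059 0.062
-0.114 5068 x [-0.01   0.018] y -0.054 0.054
-0.106 2968 x [-0.01   0.018] y -0.047 0.048
-0.098 4388 x [-0.009  0.013] y -0.041 0.043
-0.09 2220 x [-0.009  0.014] y -0.034 0.036
-0.082 837 x [-0.011  0.014] y -0.021 0.022
-0.074 449 x [0.006 0.012] y -0.013 0.014
-0.066 555 x [0.006 0.012] y -0.013 0.014
-0.058 492 x [0.006 0.012] y -0.013 0.014
-0.05 338 x [0.006 0.012] y -0.012 0.014
-0.042 25 x [0.01  0.011] y -0.006 0.007
```

Everything wider than the fingers stays above 0.12 and under 8 mm ahead of them, clear of the plate. I'll lower to tip height about 0.085 and push.

```bash
python3 -m creep '0 0.2 2 0; 0 0.2 4 0; 0 0.2 6.3 0; 0 0.2 6.3 0; 0.5 0.2 6.3 0' && python3 -m creep '0.3 0 0 0; 0.6 0 0 0; 0.9 0 0 0; 1.4 0 0 0; 2 0 0 0' && python3 -m creep '1 0 0 0; 2 0 0 0; 3 0 0 0; 4 0 0 0; 5 0 0 0'
```

```text
time_s: 10.5
ee_pos: [0.5982, -0.0177, 0.0477]
tool_rot: [-180.0, -0.0, 93.7]
ft_force: [0.7, -0.3, 0.1]
opening: -0.002
finger_force: 0.0
time_s: 11.12
ee_pos: [0.5972, 0.0017, 0.0485]
tool_rot: [180.0, 0.1, 93.7]
ft_force: [0.1, -2.7, 1.6]
opening: -0.003
finger_force: 1.7
time_s: 11.75
ee_pos: [0.594, 0.0529, 0.0483]
tool_rot: [179.9, 0.0, 93.7]
ft_force: [0.7, -3.4, 2.1]
opening: 0.001
finger_force: 1.8
```

```bash
python3 -m creep '1 0 0 0; 2 0 0 0; 3 0 0 0; 4 0 0 0; 5 0 0 0' && python3 -m creep '0.3 0 0 0; 0.6 0 0 0; 0.9 0 0 0; 1.1 0 0 0; 1.2 0 0 0'
```

```text
time_s: 12.38
ee_pos: [0.5905, 0.1027, 0.048]
tool_rot: [180.0, 0.0, 93.7]
ft_force: [2.8, -3.0, 1.1]
opening: 0.0
finger_force: 1.8
time_s: 13.0
ee_pos: [0.5895, 0.1089, 0.0478]
tool_rot: [-179.9, 0.6, 93.8]
ft_force: [0.7, -17.7, 2.2]
opening: 0.002
finger_force: 9.1
```

The force rose to 18 N at TCP y 0.109, so the jaw is against the stop. I'll back off, rise and check.

```bash
python3 -m creep '-1 0 0 0; -2.5 0 0 0; -4 0 0 0; -4 0 -2 0; -4 0 -5 0' && python3 -m creep '0 0 -3 0; 0 0 -6 0; 0 0 -9 0; 0 0 -9 0; 0 0 -9 0'
python3 - <<'E'
from h import *
grab('scene'); d=grab('wrist');s=r.observe();print(s['ee_pos'],s['ft_force'])
a=cv2.imread('pics/scene.png')[170:290,240:400]
b=cv2.imread('pics/wrist.png')
cv2.imwrite('pics/fin.png',np.vstack([cv2.resize(a,(400,300)),cv2.resize(b[0:300],(640,300))[:,120:520]]))
E
```

```text
time_s: 13.62
ee_pos: [0.5916, 0.0742, 0.0986]
tool_rot: [-179.9, -0.0, 93.6]
ft_force: [0.8, 0.5, 0.7]
opening: 0.001
finger_force: 0.0
time_s: 14.25
ee_pos: [0.5917, 0.0744, 0.1877]
tool_rot: [-180.0, -0.0, 93.7]
ft_force: [-0.5, -0.1, -0.4]
opening: 0.002
finger_force: 0.0
[0.59116738 0.07430413 0.18631018] [-0.17767724 -0.68645273  0.07899818]
```

View pics/fin.png

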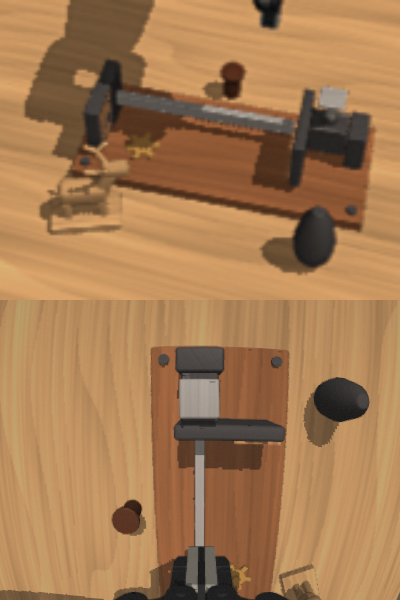

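The jaw carriage sits against the end stop, and the loose items stand where they were. I'll check the plate's height and hand in.

Run:
```python
from h import *
d=np.load('pics/scene.npz');P=cloud(d);m=np.zeros(P.shape[:2],bool);m[200:235,345:390]=1
q=P[m&(P[...,2]>.112)&(P[...,2]<.14)];print(len(q),q.mean(0))
print(workorder.hand_in())
```

```text
93 [0.58615929 0.15653537 0.12057402]
the job is handed in; nothing more can be done
None
```

The clamp is fully open: I pressed the release all the way down first (plate at 0.121 m and still down), then pushed the jaw against the end stop. The loose items looked undisturbed in the last pictures, the gripper finished clear of everything, and the job is handed in at about 14 s.

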